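# Engage the wire feed on a bench coil winder

### The arm

A 6-joint arm with a two-finger parallel gripper is mounted at the origin on the work surface. World frame = base frame: x ahead of the robot, y to its left, z up, the work surface at z = 0. Lengths are in m, angles in rad, forces in N, time in s.
With the tool pointing down it reaches from about 0.325 to 0.9 m from the base axis. Payload 6.1 kg.
Tool frame: the origin (TCP) lies at the very end of the fingers, on their centre line; the grasp point (between the pads) lies 19 mm behind it; z points along the fingers, y is the direction in which the jaws open and shut (so a half turn about z gives the same grasp; the last joint's range is limited). The gripper opens to 87 mm and grips with 3 to 60 N. Pads are 19 mm wide; open, the fingers measure 117 mm over their backs; the gripper's body (75 mm by 190 mm) begins 51 mm behind the grasp point.
Start: joints at [0.988, 0.22, 1.526, -0, 1.395, -0.126], TCP at [0.276, 0.561, 0.223] pointing down, gripper open.
Joint ranges: [-2.98, 2.98], [-0.91, 2.08], [0.09, 2.57], [-1.24, 4.39], [0.2, 2.65], [-2.68, 2.68]. Speed limits (rad/s): [2.57, 2.57, 3.01, 3.14, 3.14, 3.14].

### API

Orientations are given as a 3x3 rotation matrix whose columns are the frame's x, y, z axes.
In Python, from rig import * gives the robot as it stands.
- The arm moves only by the tool play_rows, never from a script. Its argument "increments" is a list of rows, each a list of 3 entries, a list of its own where there are three numbers: the turn, a rotation vector about the tool's x, y, z in degrees, then the shift along the tool's x, y, z in mm, then the finger opening in mm, from 0 to 87. In form: [[[wx, wy, wz], [dx, dy, dz], fingers], ...]. A call has 1 to 10 rows; each row is the pose to reach, as a shift and turn from the pose commanded when the call began, along the tool's axes at that moment; what a row does not reach only later rows make up. A row lasts 1/12 s, in which the tool goes at most 41.7 mm and 7.16 degrees, less where a joint would pass 70% of its speed; a pose out of reach is approached as far as the arm can. A call with a gripper value outside its range is refused whole. The fingers move at their own pace and stop on an object; "newtons" is the grip in N (left out, the last holds). Time passes only in rows, so rows that repeat a pose let the fingers close. It gives the time, the measured TCP pose, the force and the opening at its end, in the units of the state.
- observe(): the state, without advancing time (a new reading comes with each control period).
- snapshot(name): name is "side" or "top"; returns the picture (400x640x3 uint8, red, green, blue); there is no depth.
- camera_params(name): a dict with "K" (3x3 intrinsics, pixels), "R" (3x3) and "t" (3): a world point X has camera coordinates R X + t. Camera axes: x right, y down, z forward; pixel columns grow to the right and rows downward; lengths in m; the calibration is good to about 2 mm. A picture is of the moment at which its call begins. camera_params takes no time and is no camera call.
- hand_in(): hands the job in, once; it reports no verdict.
The state is a dict: "time_s": time; "joint_pos": joint angles; "joint_vel": joint speeds; "joint_efforts": joint torques, N m; "tcp_pos": TCP position; "eef_rot": TCP orientation; "wrist_force": force on the tool from outside, world axes, zero at the start; "ft_torque": the same for the moment, N m; "opening": opening from 0.0 (shut) to 1.0 (fully open).
Only numpy, scipy, OpenCV 4.12 (cv2) and the standard library are available. Lean on these libraries where they do the work, as an engineer would, in place of code of your own. Each camera call takes 0.05 s, during which the arm holds its last target. There are 200 camera calls.

### The job

Put the coil winder's wire feed into gear: ease the red gear-change knob over from neutral towards the crank until its dogs come up against the spindle's, then rock the spindle with the crank, less than an eighth of a turn either way, until they drop into mesh, and slide the knob fully home. Never force the teeth, stop cranking as soon as it goes stiff so that the feed is not driven off its setting, and leave the other things on the desk where they are.

Things in the scene. Friction and masses are not known exactly. Their poses are not given: they have to be found in the camera images.
- winder: green cast bench coil winder, screwed down: base 170 x 290 x 16 mm. Origin at desk height, under the spindle, which lies along its y axis 120 mm up. x points away from the robot at yaw 0. Crank handwheel at the -y end, white bobbin at the +y end, an open dog clutch between. Base from y = -115 to +175 mm.
- knob_mid (a point): centre of the red ball (32 mm) of the gear-change knob, 220 mm above the desk, on a 10 mm stem in a slot of an aluminium plate (top at 164 mm; free all round above it). It slides along winder y: neutral at winder x = -50, y = -25.5 mm; in gear, at its stop, 17 mm further towards the crank, y = -42.5 mm. It slides stiffly (about 6 N) and stays where it is left.
- clutch (a point): where the two halves of the clutch meet, on the spindle axis, 60 mm from the winder's origin towards -y. After 3 mm of knob travel the dogs meet end to end if blocked; the fork is sprung, so the knob goes 3 mm more against 1 to 4 N on top of its 6 N, then solid. Let go in between, it stays and the spring keeps the dogs lightly pressed together, so they drop in when the spindle is rocked to a gap.
- crank_mid (a point): middle of the crank's wooden handle, 22 mm thick, 56 mm long, lying along winder y, spinning freely on its pin; 52 mm from the spindle axis, 171 mm from the winder's origin towards -y, starting near the top. It turns freely (1 to 2 N) until the dogs are in mesh and have taken up their play; then it drives the feed too and goes stiff (8 to 10 N).
- spindle: steel spindle with handwheel (128 mm) and bobbin; origin on its axis above the winder's origin, y along the axis, z towards the crank handle. It carries a ring of six dogs, 60 degrees apart, clamped at no known angle to the crank; each blocks about 22 degrees either way, leaving a gap of about 15 degrees where the other half drops in. It always starts blocked.
- feed: the wire-feed sleeve on the spindle, with a brass gear 64 mm across and the sliding half of the dog clutch; origin on the spindle axis above the winder's origin. It stays still unless the clutch drives it (0.42 N m). Teeth are harmed above 20 N between the two halves.
- feed_mark (a point): white tooth on the rim of the brass feed gear, 32 mm from the spindle axis: shows whether the feed has turned. It may not be carried more than 10 mm.
- bobbin_a: spare white plastic bobbin standing on end, 52 mm across, 40 mm high, origin under its centre
- bobbin_b: spare black plastic bobbin standing on end, 52 mm across, 40 mm high, origin under its centre
- screwdriver: red-handled screwdriver, 170 mm long, lying on the desk
- mug: blue mug, 80 mm across, 95 mm high
- battery: cream and black battery box with red tape, 67 x 152 x 96 mm
- notepad: spiral notepad, 150 x 210 x 12 mm
- marker: blue-capped marker pen, 135 mm long
- morse_key: twin-paddle Morse key, 100 x 75 x 48 mm

How it is judged:
By the outcome, as a careful person would: the job done as asked, in the order asked, and still so for the second after the job is handed in, with the robot touching nothing.
It also fails if it takes over 61 s, if anything falls off the work surface, if the arm or the gripper's body presses on something with over 40 N, if the wrist force passes 120 N, or if a joint passes its speed limit or range.

## Working session

There is one attempt and no reset: what is moved stays moved. The work goes in short steps, Python scripts to look and compute and a tool call to move; the robot and the scene stay as the last step left them, time stands still between calls to the robot, and variables do not carry over. Pictures are saved under pics/ and viewed, about 8 in all and at most 12, crops included, and the job is handed in when it is done.

Besides the shell and the picture viewer there is one more tool, called after ">>>" by a JSON object that holds its "name" and its "arguments", one argument or row to a line. play_rows: Moves the arm, as the interface text tells. Its arguments: {"type":"object","properties":{"increments":{"type":"array"},"newtons":{"type":"number"}},"required":["increments"]}

```bash
mkdir -p pics; python3 - <<'E'
from rig import *
import cv2,numpy as np
np.set_printoptions(precision=4,suppress=True)
for n in("side","top"):
    cv2.imwrite(f"pics/{n}0.png",snapshot(n)[:,:,::-1]); c=camera_params(n); print(n,c["K"],c["R"],c["t"])
s=observe(); print(s["time_s"],s["tcp_pos"],s["eef_rot"],s["wrist_force"])
E
```

```text
side [[411.1037   0.     327.6471]
 [  0.     411.1037 196.6695]
 [  0.       0.       1.    ]] [[ 0.9941 -0.107   0.0177]
 [-0.0429 -0.538  -0.8418]
 [ 0.0996  0.8361 -0.5394]] [-0.5202  0.1696  1.437 ]
top [[428.8126   0.     314.6901]
 [  0.     428.8126 192.6542]
 [  0.       0.       1.    ]] [[-0.0252 -0.9997 -0.0043]
 [-0.9956  0.0255 -0.0905]
 [ 0.0906  0.002  -0.9959]] [0.0574 0.5267 1.3152]
0.1 [0.2754 0.5604 0.2215] [[-0.8975  0.4411 -0.001 ]
 [ 0.4411  0.8975 -0.0015]
 [ 0.0002 -0.0018 -1.    ]] [-0.6387 -0.2145  0.291 ]
```

View pics/side0.png

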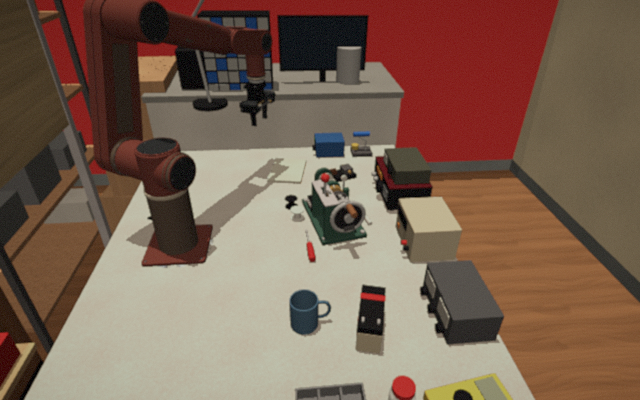

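View pics/top0.png

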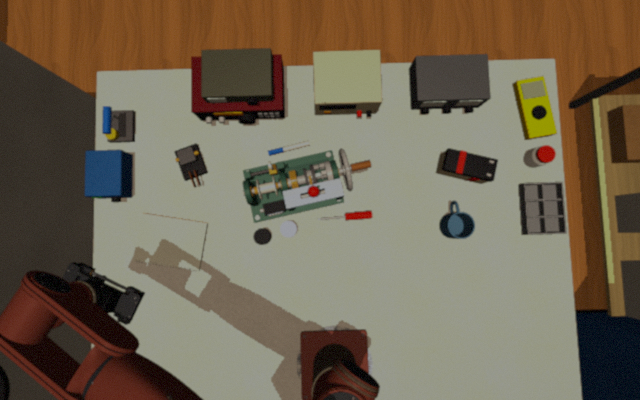

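The winder is near top-view pixel (295,185), with the red ball at (313,191) and the wooden handle at (361,166). In the side view the ball is at about (325,178). I'll enlarge both views.

```bash
python3 - <<'E'
import cv2,numpy as np
t=cv2.imread("pics/top0.png")[135:235,230:390]; s=cv2.imread("pics/side0.png")[150:250,270:400]
a=cv2.resize(t,None,fx=5,fy=5,interpolation=cv2.INTER_CUBIC)
b=cv2.resize(s,None,fx=6,fy=6,interpolation=cv2.INTER_CUBIC)
cv2.imwrite("pics/t1.png",a);cv2.imwrite("pics/s1.png",b)
E
```

```text
(no output)
```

View pics/t1.png

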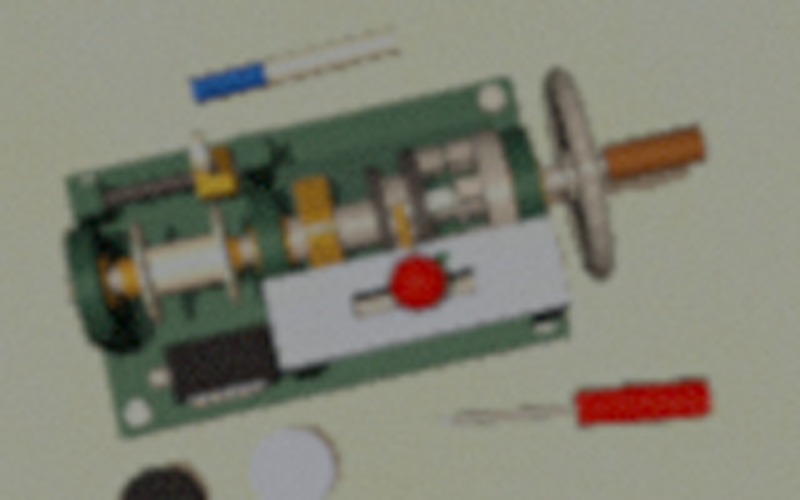

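View pics/s1.png

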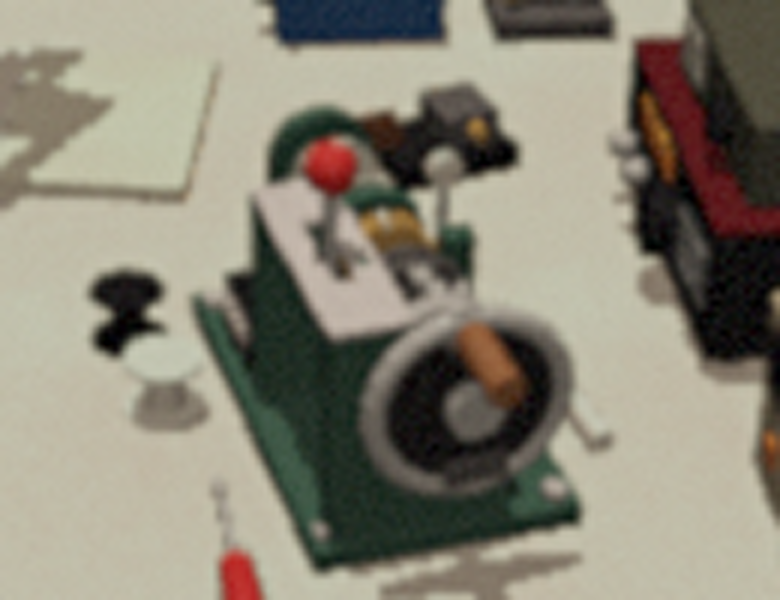

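Top crop: ball (417,283), base corners (67,178), (512,78), (568,335) and (122,437), handle middle (655,152). Side crop: ball (331,165), handle middle (493,363), front base corners (320,568) and (580,520). Next I'll fit the winder pose to these.

```bash
cat >h.py <<'E'
from rig import *
import cv2,numpy as np
from scipy.optimize import least_squares
np.set_printoptions(precision=4,suppress=True)
C={n:camera_params(n) for n in("side","top")}
def proj(n,X):
    c=C[n];p=c["K"]@(c["R"]@np.asarray(X)+c["t"]);return p[:2]/p[2]
def W(q,p):
    c,s=np.cos(q[2]),np.sin(q[2]);return np.array([q[0]+c*p[0]-s*p[1],q[1]+s*p[0]+c*p[1],p[2]])
def st():
    s=observe();print(s["time_s"],"tcp",s["tcp_pos"],"F",s["wrist_force"],"op",s["opening"]);return s
E
python3 - <<'E'
from h import *
T=lambda u,v:np.array([u/5+230-.4,v/5+135-.4]); S=lambda u,v:np.array([u/6+270-.4,v/6+150-.4])
def obs(q):
    o,th=q[3],q[4]
    cm=(52e-3*np.sin(th),-.171,.12+.052*np.cos(th))
    return [("top",T(417,283),(-.05,-.0255,.22),3),("side",S(331,165),(-.05,-.0255,.22),3),
    ("top",T(67,178),(o+.085,.175,.016),1),("top",T(512,78),(o+.085,-.115,.016),1),("top",T(568,335),(o-.085,-.115,.016),1),("top",T(122,437),(o-.085,.175,.016),1),
    ("side",S(320,568),(o-.085,-.115,.01),1),("side",S(580,520),(o+.085,-.115,.01),1),
    ("top",T(655,152),cm,2),("side",S(493,363),cm,2)]
f=lambda q:np.concatenate([w*(proj(n,W(q,p))-u) for n,u,p,w in obs(q)])
r=least_squares(f,[.55,.05,.2,0,0],loss="soft_l1");q=r.x
print(q,np.degrees(q[[2,4]]));print(f(q).reshape(-1,2))
print("knob",W(q,(-.05,-.0255,.22)),"crank",W(q,obs(q)[-1][2]))
np.save("q.npy",q);st()
E
```

```text
[ 0.5585  0.0826  0.1952 -0.0006 -0.0495] [11.1832 -2.8369]
[[ 0.0699 -0.2144]
 [-0.1456  3.2103]
 [-0.6631 -0.495 ]
 [-0.1537 -0.3713]
 [ 0.6962  0.4447]
 [-0.5864  0.3223]
 [-1.2878 -0.5408]
 [ 0.4415 -0.8274]
 [-0.5682 -0.2373]
 [-0.2535  1.3397]]
knob [0.5144 0.0479 0.22  ] crank [ 0.5892 -0.0856  0.1719]
0.1 tcp [0.2754 0.5604 0.2215] F [-0.6387 -0.2145  0.291 ] op 1.0007514685204053
```

```bash
cat >>h.py <<'E'
from scipy.spatial.transform import Rotation as Ro
q=np.load("q.npy")
cs,sn=np.cos(q[2]),np.sin(q[2])
RT=np.array([[-sn,cs,0],[cs,sn,0],[0,0,-1.]])  # tool x=winder y, tool y=winder x
def go(p):
    s=st();R=s["eef_rot"];d=W(q,p)-s["tcp_pos"]
    print("turn",np.degrees(Ro.from_matrix(R.T@RT).as_rotvec()),"shift mm",1e3*R.T@d)
def wp():
    s=st();d=s["tcp_pos"]-np.array([q[0],q[1],0]);R3=np.array([[cs,sn,0],[-sn,cs,0],[0,0,1]])
    print("winder mm",1e3*R3@d,"Fw",R3@s["wrist_force"],"turn left",np.degrees(Ro.from_matrix(s["eef_rot"].T@RT).as_rotvec()))
E
python3 -c "
from h import *
go((-.05,.035,.30))"
```

```text
0.1 tcp [0.2754 0.5604 0.2215] F [-0.6387 -0.2145  0.291 ] op 1.0007514685204053
turn [-0.1     0.0361 52.6438] shift mm [-403.8702 -306.5951  -78.0158]
```

>>> {"name": "play_rows", "arguments": {
  "increments": [
    [[0, 0, 0], [0, 0, -40], 0],
    [[0, 0, 0], [0, 0, -78], 0],
    [[0, 0, 7], [-30, -23, -78], 0],
    [[0, 0, 14], [-60, -46, -78], 0],
    [[0, 0, 20], [-90, -69, -78], 0],
    [[0, 0, 26], [-120, -92, -78], 0],
    [[0, 0, 32], [-150, -115, -78], 0],
    [[0, 0, 38], [-180, -138, -78], 0],
    [[0, 0, 44], [-210, -161, -78], 0],
    [[0, 0, 50], [-240, -184, -78], 0]
  ]
}}

```text
time_s: 0.93
tcp_pos: [0.4101, 0.2882, 0.3002]
eef_rot: [[-0.234, 0.972, -0.0], [0.972, 0.234, -0.0], [-0.0, -0.0, -1.0]]
wrist_force: [0.7, -0.1, 0.1]
opening: 0.326
```

```bash
python3 -c "
from h import *
go((-.05,.035,.30))"
```

```text
0.9333 tcp [0.4101 0.2882 0.3002] F [ 0.7344 -0.1248  0.1017] op 0.32627439826066446
turn [-0.0216  0.0073  2.3651] shift mm [-197.5613   47.6566    0.2084]
```

>>> {"name": "play_rows", "arguments": {
  "increments": [
    [[0, 0, 2.4], [-40, 10, 0], 0],
    [[0, 0, 2.4], [-80, 19, 0], 0],
    [[0, 0, 2.4], [-120, 29, 0], 0],
    [[0, 0, 2.4], [-160, 39, 0], 0],
    [[0, 0, 2.4], [-197.5, 47.6, 0], 0],
    [[0, 0, 2.4], [-197.5, 47.6, 30], 0],
    [[0, 0, 2.4], [-197.5, 47.6, 60], 0],
    [[0, 0, 2.4], [-197.5, 47.6, 92], 0],
    [[0, 0, 2.4], [-197.5, 47.6, 92], 0]
  ]
}}

```text
time_s: 1.68
tcp_pos: [0.4988, 0.1087, 0.2012]
eef_rot: [[-0.197, 0.98, -0.012], [0.98, 0.197, -0.001], [0.002, -0.012, -1.0]]
wrist_force: [-0.5, 0.3, -1.7]
opening: 0.007
```

```bash
python3 - <<'E'
from h import *
wp()
t=snapshot("top")[150:220,260:360]; s=snapshot("side")[150:210,290:370]
a=cv2.resize(t,(500,350),interpolation=cv2.INTER_CUBIC);b=cv2.resize(s,(300,225),interpolation=cv2.INTER_CUBIC)
im=np.zeros((350,800,3),np.uint8);im[:,:500]=a;im[:225,500:]=b
cv2.imwrite("pics/c2.png",im[:,:,::-1])
E
```

```text
1.6833 tcp [0.4988 0.1087 0.2012] F [-0.4628  0.2586 -1.7107] op 0.006602450677580069
winder mm [-53.476   37.1451 201.2087] Fw [-0.4038  0.3435 -1.7107] turn left [-0.6992 -0.0924  0.1845]
```

View pics/c2.png

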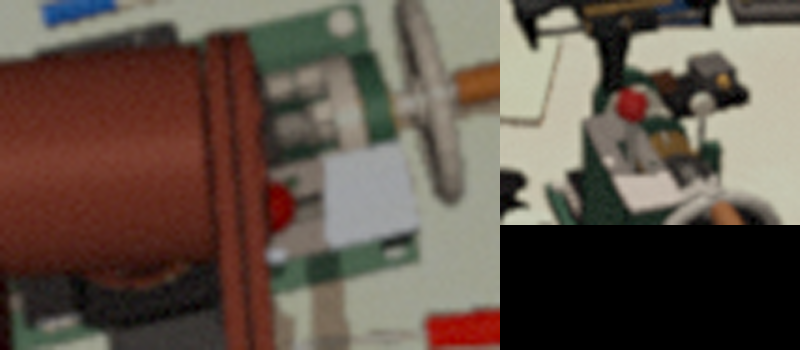

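The fingers are shut and behind the ball on its bobbin side (side crop: ball at (632,104), fingertip to its upper left). I'll close in on it.

>>> {"name": "play_rows", "arguments": {
  "increments": [
    [[0, 0, 0], [-10, 1, 0], 0],
    [[0, 0, 0], [-20, 2, 0], 0],
    [[0, 0, 0], [-27, 2, 0], 0],
    [[0, 0, 0], [-27, 2, 0], 0],
    [[0, 0, 0], [-27, 2, 0], 0],
    [[0, 0, 0], [-27, 2, 0], 0]
  ]
}}

```text
time_s: 2.28
tcp_pos: [0.5109, 0.0833, 0.2091]
eef_rot: [[-0.198, 0.98, 0.001], [0.98, 0.198, 0.0], [0.0, 0.001, -1.0]]
wrist_force: [-0.6, -0.1, -1.6]
opening: 0.007
```

```bash
python3 -c "
from h import *
wp()"
```

```text
2.2833 tcp [0.5109 0.0833 0.2091] F [-0.647  -0.0568 -1.5859] op 0.006518972612492263
winder mm [-46.5783   9.9072 209.098 ] Fw [-0.6457  0.0698 -1.5859] turn left [ 0.0467 -0.0014  0.214 ]
```

>>> {"name": "play_rows", "arguments": {
  "increments": [
    [[0, 0, 0.2], [-2, -3, 5], 0],
    [[0, 0, 0.2], [-4, -3, 5], 0],
    [[0, 0, 0.2], [-5, -3, 5], 0],
    [[0, 0, 0.2], [-6, -3, 5], 0],
    [[0, 0, 0.2], [-6, -3, 5], 0],
    [[0, 0, 0.2], [-6, -3, 5], 0]
  ]
}}

```text
time_s: 2.78
tcp_pos: [0.509, 0.077, 0.2036]
eef_rot: [[-0.195, 0.981, 0.0], [0.981, 0.195, 0.0], [0.0, 0.0, -1.0]]
wrist_force: [0.9, -0.0, -0.2]
opening: 0.008
```

>>> {"name": "play_rows", "arguments": {
  "increments": [
    [[0, 0, 0], [-1, 0, 0], 0],
    [[0, 0, 0], [-1, 0, 0], 0]
  ]
}}

```text
time_s: 2.95
tcp_pos: [0.5092, 0.0759, 0.2036]
eef_rot: [[-0.195, 0.981, 0.0], [0.981, 0.195, -0.0], [-0.0, 0.0, -1.0]]
wrist_force: [0.3, -0.0, -0.0]
opening: 0.005
```

>>> {"name": "play_rows", "arguments": {
  "increments": [
    [[0, 0, 0], [-1, 0, 0], 0],
    [[0, 0, 0], [-1, 0, 0], 0]
  ]
}}

```text
time_s: 3.12
tcp_pos: [0.5093, 0.0749, 0.2036]
eef_rot: [[-0.195, 0.981, 0.0], [0.981, 0.195, -0.0], [-0.0, 0.0, -1.0]]
wrist_force: [0.2, 0.3, 0.5]
opening: 0.005
```

>>> {"name": "play_rows", "arguments": {
  "increments": [
    [[0, 0, 0], [-1, 0, 0], 0],
    [[0, 0, 0], [-1, 0, 0], 0]
  ]
}}

```text
time_s: 3.28
tcp_pos: [0.5094, 0.0745, 0.2035]
eef_rot: [[-0.195, 0.981, -0.0], [0.981, 0.195, 0.001], [0.001, 0.0, -1.0]]
wrist_force: [0.0, 2.4, 0.6]
opening: 0.004
```

Contact. I'll go on in small steps.

>>> {"name": "play_rows", "arguments": {
  "increments": [
    [[0, 0, 0], [-1, 0, 0], 0],
    [[0, 0, 0], [-1, 0, 0], 0]
  ]
}}

```text
time_s: 3.45
tcp_pos: [0.5096, 0.074, 0.2036]
eef_rot: [[-0.195, 0.981, -0.0], [0.981, 0.195, 0.002], [0.002, 0.0, -1.0]]
wrist_force: [-0.3, 5.3, 0.2]
opening: 0.004
```

>>> {"name": "play_rows", "arguments": {
  "increments": [
    [[0, 0, 0], [-1, 0, 0], 0],
    [[0, 0, 0], [-1, 0, 0], 0]
  ]
}}

```text
time_s: 3.62
tcp_pos: [0.5097, 0.0731, 0.2036]
eef_rot: [[-0.195, 0.981, -0.0], [0.981, 0.195, 0.002], [0.002, 0.0, -1.0]]
wrist_force: [-0.7, 5.7, 0.7]
opening: 0.005
```

>>> {"name": "play_rows", "arguments": {
  "increments": [
    [[0, 0, 0], [-1, 0, 0], 0],
    [[0, 0, 0], [-1, 0, 0], 0]
  ]
}}

```text
time_s: 3.78
tcp_pos: [0.5099, 0.0722, 0.2035]
eef_rot: [[-0.195, 0.981, -0.0], [0.981, 0.195, 0.002], [0.002, 0.0, -1.0]]
wrist_force: [-0.0, 5.5, -0.1]
opening: 0.0
```

>>> {"name": "play_rows", "arguments": {
  "increments": [
    [[0, 0, 0], [-1, 0, 0], 0],
    [[0, 0, 0], [-1, 0, 0], 0]
  ]
}}

```text
time_s: 3.95
tcp_pos: [0.5101, 0.0713, 0.2036]
eef_rot: [[-0.195, 0.981, -0.0], [0.981, 0.195, 0.002], [0.002, 0.0, -1.0]]
wrist_force: [-0.4, 6.2, 1.1]
opening: 0.002
```

>>> {"name": "play_rows", "arguments": {
  "increments": [
    [[0, 0, 0], [-0.7, 0, 0], 0],
    [[0, 0, 0], [-0.7, 0, 0], 0]
  ]
}}

```text
time_s: 4.12
tcp_pos: [0.5102, 0.0708, 0.2036]
eef_rot: [[-0.195, 0.981, -0.0], [0.981, 0.195, 0.003], [0.003, 0.0, -1.0]]
wrist_force: [-0.2, 6.6, 1.1]
opening: 0.007
```

>>> {"name": "play_rows", "arguments": {
  "increments": [
    [[0, 0, 0], [-0.7, 0, 0], 0],
    [[0, 0, 0], [-0.7, 0, 0], 0]
  ]
}}

```text
time_s: 4.28
tcp_pos: [0.5103, 0.0703, 0.2036]
eef_rot: [[-0.195, 0.981, -0.0], [0.981, 0.195, 0.003], [0.003, 0.0, -1.0]]
wrist_force: [-0.6, 6.8, 1.3]
opening: 0.009
```

>>> {"name": "play_rows", "arguments": {
  "increments": [
    [[0, 0, 0], [-0.7, 0, 0], 0],
    [[0, 0, 0], [-0.7, 0, 0], 0]
  ]
}}

```text
time_s: 4.45
tcp_pos: [0.5104, 0.0698, 0.2036]
eef_rot: [[-0.195, 0.981, -0.0], [0.981, 0.195, 0.003], [0.003, 0.0, -1.0]]
wrist_force: [-0.7, 7.5, 0.4]
opening: 0.008
```

>>> {"name": "play_rows", "arguments": {
  "increments": [
    [[0, 0, 0], [-0.7, 0, 0], 0],
    [[0, 0, 0], [-0.7, 0, 0], 0]
  ]
}}

```text
time_s: 4.62
tcp_pos: [0.5105, 0.0692, 0.2036]
eef_rot: [[-0.195, 0.981, -0.0], [0.981, 0.195, 0.003], [0.003, 0.0, -1.0]]
wrist_force: [-1.6, 7.8, 0.5]
opening: 0.001
```

The dogs have met and the spring is partly compressed: about 4.8 mm of travel at 8 N. Now I'll back off and go over to the crank.

>>> {"name": "play_rows", "arguments": {
  "increments": [
    [[0, 0, 0], [12, 0, 0], 0],
    [[0, 0, 0], [25, 0, 0], 0],
    [[0, 0, 0], [25, 0, -30], 30],
    [[0, 0, 0], [25, 0, -60], 60],
    [[0, 0, 0], [25, 0, -90], 60],
    [[0, 0, 0], [-10, 10, -90], 60],
    [[0, 0, 0], [-45, 20, -90], 60],
    [[0, 0, 0], [-80, 30, -90], 60],
    [[0, 0, 0], [-115, 40, -90], 60],
    [[0, 0, 0], [-150, 45, -90], 60]
  ]
}}

```text
time_s: 5.45
tcp_pos: [0.585, -0.0724, 0.2935]
eef_rot: [[-0.195, 0.981, 0.0], [0.981, 0.195, -0.001], [-0.001, 0.0, -1.0]]
wrist_force: [0.0, 0.6, 0.1]
opening: 0.523
```

```bash
python3 - <<'E'
from h import *
wp();go((-.0026,-.177,.215))
t=snapshot("top")[140:220,250:390]
cv2.imwrite("pics/c3.png",cv2.resize(t,(700,400),interpolation=cv2.INTER_CUBIC)[:,:,::-1])
E
```

```text
5.45 tcp [ 0.585  -0.0724  0.2935] F [0.0168 0.6341 0.087 ] op 0.5234423602239812
winder mm [  -4.0435 -157.174   293.5454] Fw [0.1394 0.6188 0.087 ] turn left [0.0144 0.0558 0.0586]
5.45 tcp [ 0.585  -0.0724  0.2935] F [0.0168 0.6341 0.087 ] op 0.5234423602239812
turn [0.0144 0.0558 0.0586] shift mm [-19.751    1.4036  78.565 ]
```

View pics/c3.png

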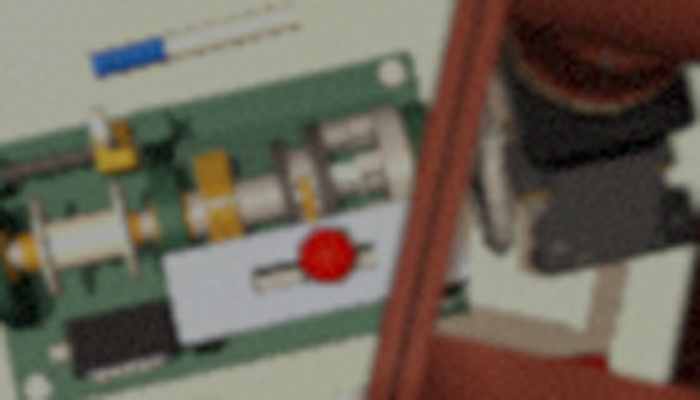

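The ball has moved towards the crank (now at (328,255)) and the gripper is over the handle. Descending to straddle it.

>>> {"name": "play_rows", "arguments": {
  "increments": [
    [[0, 0, 0], [-19.5, 1.5, 0], 60],
    [[0, 0, 0], [-19.5, 1.5, 30], 60],
    [[0, 0, 0], [-19.5, 1.5, 60], 60],
    [[0, 0, 0], [-19.5, 1.5, 90], 60],
    [[0, 0, 0], [-19.5, 1.5, 115], 60],
    [[0, 0, 0], [-19.5, 1.5, 137], 60],
    [[0, 0, 0], [-19.5, 1.5, 137], 60],
    [[0, 0, 0], [-19.5, 1.5, 137], 60]
  ]
}}

```text
time_s: 6.17
tcp_pos: [0.5883, -0.0893, 0.1554]
eef_rot: [[-0.195, 0.981, -0.003], [0.981, 0.195, 0.0], [0.001, -0.003, -1.0]]
wrist_force: [-0.1, 0.6, 0.4]
opening: 0.688
```

```bash
python3 - <<'E'
from h import *
wp()
s=snapshot("side")[150:240,290:400]
cv2.imwrite("pics/c4.png",cv2.resize(s,(660,540),interpolation=cv2.INTER_CUBIC)[:,:,::-1])
E
```

```text
6.1667 tcp [ 0.5883 -0.0893  0.1554] F [-0.0886  0.5636  0.4348] op 0.6883331927781132
winder mm [  -4.0992 -174.4175  155.359 ] Fw [0.0223 0.5701 0.4348] turn left [-0.1817 -0.0615  0.0528]
```

View pics/c4.png

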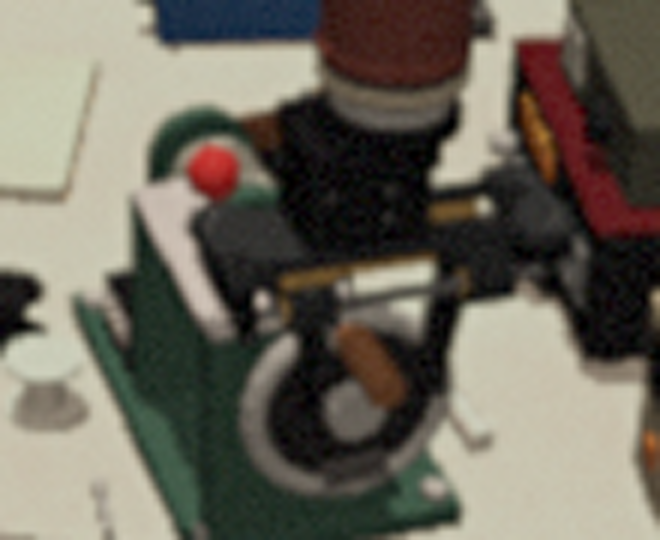

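The fingers straddle the handle (at about (372,365)), and the gripper body is clear of the knob. Closing the grip now.

>>> {"name": "play_rows", "arguments": {
  "increments": [
    [[0, 0, 0], [0, 0, 0], 15],
    [[0, 0, 0], [0, 0, 0], 15],
    [[0, 0, 0], [0, 0, 0], 15],
    [[0, 0, 0], [0, 0, 0], 15],
    [[0, 0, 0], [0, 0, 0], 15],
    [[0, 0, 0], [0, 0, 0], 15],
    [[0, 0, 0], [0, 0, 0], 15],
    [[0, 0, 0], [0, 0, 0], 15]
  ],
  "newtons": 15
}}

```text
time_s: 6.88
tcp_pos: [0.5892, -0.0899, 0.1566]
eef_rot: [[-0.195, 0.981, -0.0], [0.981, 0.195, -0.0], [-0.0, -0.0, -1.0]]
wrist_force: [-1.0, -0.3, 1.6]
opening: 0.249
```

```bash
python3 -c "
from h import *
wp()"
```

```text
6.8833 tcp [ 0.5892 -0.0899  0.1566] F [-1.0494 -0.3456  1.5828] op 0.2493510571659226
winder mm [  -3.3206 -175.2333  156.6223] Fw [-1.0965 -0.1355  1.5828] turn left [-0.0223  0.0013  0.0424]
```

>>> {"name": "play_rows", "arguments": {
  "increments": [
    [[0, 0, 0], [0, 1.5, 0], 15],
    [[0, 0, 0], [0, 3, 0], 15],
    [[0, 0, 0], [0, 3, 0], 15]
  ]
}}

```text
time_s: 7.13
tcp_pos: [0.5926, -0.0893, 0.1567]
eef_rot: [[-0.195, 0.981, 0.0], [0.981, 0.195, -0.0], [-0.0, 0.0, -1.0]]
wrist_force: [-1.1, -0.8, 2.6]
opening: 0.246
```

>>> {"name": "play_rows", "arguments": {
  "increments": [
    [[0, 0, 0], [0, 1.5, 0], 15],
    [[0, 0, 0], [0, 3, 0.1], 15],
    [[0, 0, 0], [0, 3, 0.1], 15]
  ]
}}

```text
time_s: 7.38
tcp_pos: [0.5958, -0.0886, 0.1566]
eef_rot: [[-0.195, 0.981, 0.001], [0.981, 0.195, -0.0], [-0.0, 0.001, -1.0]]
wrist_force: [-1.0, -0.4, 2.3]
opening: 0.242
```

>>> {"name": "play_rows", "arguments": {
  "increments": [
    [[0, 0, 0], [0, 1.5, 0.1], 15],
    [[0, 0, 0], [0, 3, 0.3], 15],
    [[0, 0, 0], [0, 3, 0.3], 15]
  ]
}}

```text
time_s: 7.63
tcp_pos: [0.5988, -0.088, 0.1563]
eef_rot: [[-0.195, 0.981, 0.001], [0.981, 0.195, -0.0], [-0.0, 0.001, -1.0]]
wrist_force: [-0.6, 0.7, 2.9]
opening: 0.246
```

>>> {"name": "play_rows", "arguments": {
  "increments": [
    [[0, 0, 0], [0, 1.5, 0.2], 15],
    [[0, 0, 0], [0, 3, 0.4], 15],
    [[0, 0, 0], [0, 3, 0.4], 15]
  ]
}}

```text
time_s: 7.88
tcp_pos: [0.6017, -0.0875, 0.1559]
eef_rot: [[-0.195, 0.981, 0.001], [0.981, 0.195, -0.0], [-0.0, 0.001, -1.0]]
wrist_force: [1.5, 1.0, 3.3]
opening: 0.248
```

>>> {"name": "play_rows", "arguments": {
  "increments": [
    [[0, 0, 0], [0, 1.5, 0.3], 15],
    [[0, 0, 0], [0, 3, 0.7], 15],
    [[0, 0, 0], [0, 3, 0.7], 15]
  ]
}}

```text
time_s: 8.13
tcp_pos: [0.6048, -0.0868, 0.1552]
eef_rot: [[-0.195, 0.981, 0.001], [0.981, 0.195, 0.0], [-0.0, 0.001, -1.0]]
wrist_force: [2.0, 0.4, 2.9]
opening: 0.246
```

>>> {"name": "play_rows", "arguments": {
  "increments": [
    [[0, 0, 0], [0, 1.5, 0.4], 15],
    [[0, 0, 0], [0, 3, 0.9], 15],
    [[0, 0, 0], [0, 3, 0.9], 15]
  ]
}}

```text
time_s: 8.38
tcp_pos: [0.6077, -0.0862, 0.1544]
eef_rot: [[-0.195, 0.981, 0.001], [0.981, 0.195, 0.0], [-0.0, 0.001, -1.0]]
wrist_force: [1.8, 1.0, 4.4]
opening: 0.244
```

>>> {"name": "play_rows", "arguments": {
  "increments": [
    [[0, 0, 0], [0, 1.5, 0.4], 15],
    [[0, 0, 0], [0, 3, 0.9], 15],
    [[0, 0, 0], [0, 3, 0.9], 15]
  ]
}}

```text
time_s: 8.63
tcp_pos: [0.6106, -0.0857, 0.1534]
eef_rot: [[-0.195, 0.981, 0.001], [0.981, 0.195, 0.0], [-0.0, 0.001, -1.0]]
wrist_force: [3.3, 0.9, 4.2]
opening: 0.248
```

>>> {"name": "play_rows", "arguments": {
  "increments": [
    [[0, 0, 0], [0, 1.5, 0.5], 15],
    [[0, 0, 0], [0, 3, 1.1], 15],
    [[0, 0, 0], [0, 3, 1.1], 15]
  ]
}}

```text
time_s: 8.88
tcp_pos: [0.6134, -0.0851, 0.1521]
eef_rot: [[-0.195, 0.981, 0.001], [0.981, 0.195, 0.0], [-0.0, 0.001, -1.0]]
wrist_force: [2.5, 2.0, 3.5]
opening: 0.249
```

```bash
python3 -c "
from h import *
wp()"
```

```text
8.8833 tcp [ 0.6134 -0.0851  0.1521] F [2.5368 1.971  3.4705] op 0.2490568834173756
winder mm [  21.3192 -175.1696  152.1454] Fw [2.8709 1.4416 3.4705] turn left [0.0388 0.0052 0.0459]
```

No stiffness up to +28°. I'll rock back the other way.

>>> {"name": "play_rows", "arguments": {
  "increments": [
    [[0, 0, 0], [0, -1.5, -0.6], 15],
    [[0, 0, 0], [0, -3, -1.2], 15],
    [[0, 0, 0], [0, -3, -1.2], 15]
  ]
}}

```text
time_s: 9.13
tcp_pos: [0.6099, -0.0858, 0.1536]
eef_rot: [[-0.195, 0.981, 0.0], [0.981, 0.195, -0.0], [-0.0, 0.0, -1.0]]
wrist_force: [1.8, 2.0, 5.7]
opening: 0.252
```

>>> {"name": "play_rows", "arguments": {
  "increments": [
    [[0, 0, 0], [0, -1.5, -0.5], 15],
    [[0, 0, 0], [0, -3, -1.0], 15],
    [[0, 0, 0], [0, -3, -1.0], 15]
  ]
}}

```text
time_s: 9.38
tcp_pos: [0.6068, -0.0864, 0.1546]
eef_rot: [[-0.195, 0.981, -0.0], [0.981, 0.195, -0.0], [-0.0, -0.0, -1.0]]
wrist_force: [0.9, 1.3, 5.3]
opening: 0.245
```

>>> {"name": "play_rows", "arguments": {
  "increments": [
    [[0, 0, 0], [0, -1.5, -0.4], 15],
    [[0, 0, 0], [0, -3, -0.9], 15],
    [[0, 0, 0], [0, -3, -0.9], 15]
  ]
}}

```text
time_s: 9.63
tcp_pos: [0.6037, -0.087, 0.1554]
eef_rot: [[-0.195, 0.981, -0.0], [0.981, 0.195, -0.0], [-0.0, -0.0, -1.0]]
wrist_force: [1.3, 1.2, 5.3]
opening: 0.248
```

>>> {"name": "play_rows", "arguments": {
  "increments": [
    [[0, 0, 0], [0, -1.5, -0.4], 15],
    [[0, 0, 0], [0, -3, -0.7], 15],
    [[0, 0, 0], [0, -3, -0.7], 15]
  ]
}}

```text
time_s: 9.88
tcp_pos: [0.6019, -0.0874, 0.1558]
eef_rot: [[-0.195, 0.981, 0.002], [0.981, 0.195, 0.0], [-0.0, 0.002, -1.0]]
wrist_force: [6.8, 1.9, 1.5]
opening: 0.247
```

>>> {"name": "play_rows", "arguments": {
  "increments": [
    [[0, 0, 0], [0, -1.5, -0.3], 15],
    [[0, 0, 0], [0, -3, -0.5], 15],
    [[0, 0, 0], [0, -3, -0.5], 15]
  ]
}}

```text
time_s: 10.13
tcp_pos: [0.5992, -0.0879, 0.1563]
eef_rot: [[-0.195, 0.981, 0.003], [0.981, 0.195, 0.0], [-0.0, 0.003, -1.0]]
wrist_force: [8.2, 1.6, 0.8]
opening: 0.247
```

>>> {"name": "play_rows", "arguments": {
  "increments": [
    [[0, 0, 0], [0, -1.5, -0.1], 15],
    [[0, 0, 0], [0, -3, -0.2], 15],
    [[0, 0, 0], [0, -3, -0.2], 15]
  ]
}}

```text
time_s: 10.38
tcp_pos: [0.5964, -0.0885, 0.1566]
eef_rot: [[-0.195, 0.981, 0.003], [0.981, 0.195, 0.0], [-0.0, 0.003, -1.0]]
wrist_force: [8.2, 2.4, -0.3]
opening: 0.244
```

The crank went stiff at about 8 N, so the dogs are in mesh. My batched calls drove it about 6–7 mm past that point, which carries the feed mark about 4 mm. I'll ease off within the play, let go and lift.

>>> {"name": "play_rows", "arguments": {
  "increments": [
    [[0, 0, 0], [0, 2, 0], 15],
    [[0, 0, 0], [0, 4, 0.1], 15],
    [[0, 0, 0], [0, 4, 0.1], 15]
  ]
}}

```text
time_s: 10.63
tcp_pos: [0.5988, -0.088, 0.1563]
eef_rot: [[-0.195, 0.981, -0.001], [0.981, 0.195, -0.0], [0.0, -0.001, -1.0]]
wrist_force: [0.3, 0.8, 4.6]
opening: 0.246
```

>>> {"name": "play_rows", "arguments": {
  "increments": [
    [[0, 0, 0], [0, 0, 0], 60],
    [[0, 0, 0], [0, 0, 0], 60],
    [[0, 0, 0], [0, 0, 0], 60],
    [[0, 0, 0], [0, 0, 0], 60],
    [[0, 0, 0], [0, 0, 0], 60],
    [[0, 0, 0], [0, 0, -30], 60],
    [[0, 0, 0], [0, 0, -60], 60],
    [[0, 0, 0], [0, 0, -95], 0],
    [[0, 0, 0], [0, 0, -135], 0],
    [[0, 0, 0], [0, 0, -135], 0]
  ]
}}

```text
time_s: 11.47
tcp_pos: [0.6027, -0.0888, 0.3015]
eef_rot: [[-0.195, 0.981, 0.013], [0.981, 0.195, -0.004], [-0.006, 0.012, -1.0]]
wrist_force: [1.4, -0.4, 1.3]
opening: 0.545
```

```bash
python3 -c "
from h import *
wp();go((-.05,.020,.29))"
```

```text
11.4667 tcp [ 0.6027 -0.0888  0.3015] F [ 1.3541 -0.4135  1.3103] op 0.5451091061333777
winder mm [  10.0547 -176.7691  301.4916] Fw [ 1.2482 -0.6683  1.3103] turn left [0.7122 0.3667 0.047 ]
11.4667 tcp [ 0.6027 -0.0888  0.3015] F [ 1.3541 -0.4135  1.3103] op 0.5451091061333777
turn [0.7122 0.3667 0.047 ] shift mm [196.8855 -60.0235   9.4856]
```

>>> {"name": "play_rows", "arguments": {
  "increments": [
    [[0, 0, 0], [35, -10, 0], 0],
    [[0, 0, 0], [70, -20, 0], 0],
    [[0, 0, 0], [105, -30, 0], 0],
    [[0, 0, 0], [140, -42, 0], 0],
    [[0, 0, 0], [175, -55, 0], 0],
    [[0, 0, 0], [197, -60, 0], 0],
    [[0, 0, 0], [197, -60, 0], 0],
    [[0, 0, 0], [197, -60, 0], 0],
    [[0, 0, 0], [197, -60, 0], 0]
  ]
}}

```text
time_s: 12.22
tcp_pos: [0.5022, 0.0933, 0.2915]
eef_rot: [[-0.195, 0.981, 0.0], [0.981, 0.195, -0.001], [-0.001, 0.0, -1.0]]
wrist_force: [-0.8, -0.0, -0.8]
opening: 0.008
```

```bash
python3 -c "
from h import *
wp();go((-.05,.020,.2035))"
```

```text
12.2167 tcp [0.5022 0.0933 0.2915] F [-0.8115 -0.034  -0.7511] op 0.007873747704477704
winder mm [-53.1332  21.3682 291.519 ] Fw [-0.8027  0.124  -0.7511] turn left [0.0142 0.0356 0.062 ]
12.2167 tcp [0.5022 0.0933 0.2915] F [-0.8115 -0.034  -0.7511] op 0.007873747704477704
turn [0.0142 0.0356 0.062 ] shift mm [-1.3168  3.1099 88.0207]
```

>>> {"name": "play_rows", "arguments": {
  "increments": [
    [[0, 0, 0], [0, 3, 35], 0],
    [[0, 0, 0], [0, 3, 70], 0],
    [[0, 0, 0], [0, 3, 88], 0],
    [[0, 0, 0], [0, 3, 88], 0],
    [[0, 0, 0], [-10, 3, 88], 0],
    [[0, 0, 0], [-18, 3, 88], 0],
    [[0, 0, 0], [-21, 3, 88], 0],
    [[0, 0, 0], [-21, 3, 88], 0],
    [[0, 0, 0], [-21, 3, 88], 0]
  ]
}}

```text
time_s: 12.97
tcp_pos: [0.51, 0.0731, 0.205]
eef_rot: [[-0.194, 0.981, 0.003], [0.981, 0.194, 0.0], [-0.0, 0.003, -1.0]]
wrist_force: [0.1, 0.1, -0.4]
opening: 0.006
```

>>> {"name": "play_rows", "arguments": {
  "increments": [
    [[0, 0, 0], [-1, 0, 0], 0],
    [[0, 0, 0], [-2, 0, 0], 0],
    [[0, 0, 0], [-2, 0, 0], 0]
  ]
}}

```text
time_s: 13.22
tcp_pos: [0.5095, 0.0717, 0.2038]
eef_rot: [[-0.195, 0.981, 0.0], [0.981, 0.195, -0.0], [-0.0, 0.0, -1.0]]
wrist_force: [0.2, -0.3, -0.4]
opening: 0.005
```

>>> {"name": "play_rows", "arguments": {
  "increments": [
    [[0, 0, 0], [-1, 0, 0], 0],
    [[0, 0, 0], [-2, 0, 0], 0],
    [[0, 0, 0], [-2, 0, 0], 0]
  ]
}}

```text
time_s: 13.47
tcp_pos: [0.5098, 0.0697, 0.2035]
eef_rot: [[-0.195, 0.981, -0.0], [0.981, 0.195, -0.0], [0.0, -0.0, -1.0]]
wrist_force: [-0.2, 0.2, 0.9]
opening: 0.003
```

```bash
python3 -c "
from h import *
wp()"
```

```text
13.4667 tcp [0.5098 0.0697 0.2035] F [-0.1832  0.2279  0.9139] op 0.00326668621653621
winder mm [-50.3019  -3.2132 203.4963] Fw [-0.1355  0.2592  0.9139] turn left [-0.0064 -0.0003  0.0527]
```

>>> {"name": "play_rows", "arguments": {
  "increments": [
    [[0, 0, 0], [-1, 0, 0], 0],
    [[0, 0, 0], [-2, 0, 0], 0],
    [[0, 0, 0], [-2, 0, 0], 0]
  ]
}}

```text
time_s: 13.72
tcp_pos: [0.51, 0.0689, 0.2035]
eef_rot: [[-0.195, 0.981, -0.001], [0.981, 0.195, 0.002], [0.002, -0.0, -1.0]]
wrist_force: [-0.7, 4.9, 0.8]
opening: 0.006
```

>>> {"name": "play_rows", "arguments": {
  "increments": [
    [[0, 0, 0], [-0.7, 0, 0], 0],
    [[0, 0, 0], [-1.5, 0, 0], 0],
    [[0, 0, 0], [-1.5, 0, 0], 0]
  ]
}}

```text
time_s: 13.97
tcp_pos: [0.5102, 0.0676, 0.2035]
eef_rot: [[-0.195, 0.981, -0.001], [0.981, 0.195, 0.003], [0.003, -0.0, -1.0]]
wrist_force: [-0.2, 5.6, 0.1]
opening: 0.007
```

The knob slides at 5.6 N past 6 mm with no spring load, which confirms mesh. On towards home.

>>> {"name": "play_rows", "arguments": {
  "increments": [
    [[0, 0, 0], [-0.7, 0, 0], 0],
    [[0, 0, 0], [-1.5, 0, 0], 0],
    [[0, 0, 0], [-1.5, 0, 0], 0]
  ]
}}

```text
time_s: 14.22
tcp_pos: [0.5105, 0.0662, 0.2035]
eef_rot: [[-0.195, 0.981, -0.001], [0.981, 0.195, 0.003], [0.003, -0.0, -1.0]]
wrist_force: [-0.4, 6.1, 0.5]
opening: 0.006
```

>>> {"name": "play_rows", "arguments": {
  "increments": [
    [[0, 0, 0], [-1, 0, 0], 0],
    [[0, 0, 0], [-2, 0, 0], 0],
    [[0, 0, 0], [-2, 0, 0], 0]
  ]
}}

```text
time_s: 14.47
tcp_pos: [0.5109, 0.0642, 0.2035]
eef_rot: [[-0.195, 0.981, -0.001], [0.981, 0.195, 0.003], [0.003, -0.0, -1.0]]
wrist_force: [0.2, 5.5, 1.0]
opening: 0.011
```

>>> {"name": "play_rows", "arguments": {
  "increments": [
    [[0, 0, 0], [-1, 0, 0], 0],
    [[0, 0, 0], [-2, 0, 0], 0],
    [[0, 0, 0], [-2, 0, 0], 0]
  ]
}}

```text
time_s: 14.72
tcp_pos: [0.5113, 0.0622, 0.2035]
eef_rot: [[-0.195, 0.981, -0.001], [0.981, 0.195, 0.003], [0.003, -0.0, -1.0]]
wrist_force: [-0.6, 6.1, 1.0]
opening: 0.006
```

>>> {"name": "play_rows", "arguments": {
  "increments": [
    [[0, 0, 0], [-1, 0, 0], 0],
    [[0, 0, 0], [-2, 0, 0], 0],
    [[0, 0, 0], [-2, 0, 0], 0]
  ]
}}

```text
time_s: 14.97
tcp_pos: [0.5117, 0.0602, 0.2035]
eef_rot: [[-0.195, 0.981, -0.001], [0.981, 0.195, 0.003], [0.003, -0.0, -1.0]]
wrist_force: [-1.3, 6.3, 0.4]
opening: 0.009
```

>>> {"name": "play_rows", "arguments": {
  "increments": [
    [[0, 0, 0], [-0.7, 0, 0], 0],
    [[0, 0, 0], [-1.3, 0, 0], 0],
    [[0, 0, 0], [-1.3, 0, 0], 0]
  ]
}}

```text
time_s: 15.22
tcp_pos: [0.512, 0.059, 0.2035]
eef_rot: [[-0.195, 0.981, -0.001], [0.981, 0.195, 0.003], [0.003, -0.0, -1.0]]
wrist_force: [-0.6, 6.3, 1.4]
opening: 0.001
```

>>> {"name": "play_rows", "arguments": {
  "increments": [
    [[0, 0, 0], [-0.5, 0, 0], 0],
    [[0, 0, 0], [-1, 0, 0], 0],
    [[0, 0, 0], [-1, 0, 0], 0]
  ]
}}

```text
time_s: 15.47
tcp_pos: [0.5121, 0.0581, 0.2035]
eef_rot: [[-0.195, 0.981, -0.001], [0.981, 0.195, 0.003], [0.003, -0.0, -1.0]]
wrist_force: [-0.5, 5.3, 1.1]
opening: 0.006
```

>>> {"name": "play_rows", "arguments": {
  "increments": [
    [[0, 0, 0], [-0.5, 0, 0], 0],
    [[0, 0, 0], [-1, 0, 0], 0],
    [[0, 0, 0], [-1, 0, 0], 0]
  ]
}}

```text
time_s: 15.72
tcp_pos: [0.5123, 0.0574, 0.2035]
eef_rot: [[-0.195, 0.981, -0.001], [0.981, 0.195, 0.003], [0.003, -0.0, -1.0]]
wrist_force: [-1.2, 7.2, 0.1]
opening: 0.005
```

>>> {"name": "play_rows", "arguments": {
  "increments": [
    [[0, 0, 0], [-0.7, 0, 0], 0],
    [[0, 0, 0], [-0.7, 0, 0], 0],
    [[0, 0, 0], [-0.7, 0, 0], 0]
  ]
}}

```text
time_s: 15.97
tcp_pos: [0.5123, 0.0573, 0.2035]
eef_rot: [[-0.195, 0.981, -0.001], [0.981, 0.195, 0.004], [0.004, -0.0, -1.0]]
wrist_force: [-1.8, 8.4, 1.5]
opening: 0.004
```

>>> {"name": "play_rows", "arguments": {
  "increments": [
    [[0, 0, 0], [-0.5, 0, 0], 0],
    [[0, 0, 0], [-0.5, 0, 0], 0],
    [[0, 0, 0], [-0.5, 0, 0], 0]
  ]
}}

```text
time_s: 16.22
tcp_pos: [0.5123, 0.0572, 0.2035]
eef_rot: [[-0.196, 0.981, -0.001], [0.981, 0.196, 0.005], [0.005, -0.0, -1.0]]
wrist_force: [-2.2, 9.6, 1.4]
opening: 0.006
```

The knob is solid at its stop: TCP y is 0.0572, where 17 mm of travel predicts 0.0572. I'll back away and check.

>>> {"name": "play_rows", "arguments": {
  "increments": [
    [[0, 0, 0], [15, 0, 0], 0],
    [[0, 0, 0], [30, 0, 0], 0],
    [[0, 0, 0], [30, 0, -35], 0],
    [[0, 0, 0], [30, 0, -70], 0],
    [[0, 0, 0], [30, 0, -100], 0],
    [[0, 0, 0], [65, -20, -100], 0],
    [[0, 0, 0], [100, -40, -100], 0],
    [[0, 0, 0], [135, -60, -100], 0],
    [[0, 0, 0], [170, -80, -100], 0],
    [[0, 0, 0], [205, -100, -100], 0]
  ]
}}

```text
time_s: 17.05
tcp_pos: [0.3736, 0.2369, 0.3037]
eef_rot: [[-0.194, 0.981, 0.001], [0.981, 0.194, 0.0], [-0.0, 0.001, -1.0]]
wrist_force: [-0.2, 1.0, -0.7]
opening: 0.003
```

>>> {"name": "play_rows", "arguments": {
  "increments": [
    [[0, 0, 0], [35, -15, 0], 0],
    [[0, 0, 0], [70, -30, 0], 0],
    [[0, 0, 0], [70, -30, 0], 0],
    [[0, 0, 0], [70, -30, 0], 0],
    [[0, 0, 0], [70, -30, 0], 0]
  ]
}}

```text
time_s: 17.47
tcp_pos: [0.3319, 0.2987, 0.3035]
eef_rot: [[-0.196, 0.981, 0.0], [0.981, 0.196, -0.001], [-0.001, 0.0, -1.0]]
wrist_force: [-0.3, -1.3, 0.1]
opening: 0.0
```

```bash
python3 - <<'E'
from h import *
wp()
a=cv2.imread("pics/top0.png")[:,:,::-1]; b=snapshot("top")
f=lambda t:cv2.resize(t[135:235,230:390],(480,300),interpolation=cv2.INTER_CUBIC)
cv2.imwrite("pics/c5.png",np.vstack([f(a),f(b)])[:,:,::-1])
def ball(t):
    t=t[170:215,290:335].astype(int);m=(t[...,0]>120)&(t[...,1]<60);v,u=np.nonzero(m);return u.mean()+290,v.mean()+170
print(ball(a),ball(b),proj("top",W(q,(-.05,-.0255,.22))),proj("top",W(q,(-.05,-.0425,.22))))
E
```

```text
17.4667 tcp [0.3319 0.2987 0.3035] F [-0.2887 -1.335   0.1491] op 0.00016950008522155762
winder mm [-180.3718  255.9527  303.5145] Fw [-0.5422 -1.2536  0.1491] turn left [0.0153 0.0426 0.1029]
(np.float64(312.9382716049383), np.float64(191.1851851851852)) (np.float64(319.4578313253012), np.float64(189.710843373494)) [313.0233 191.1285] [319.2469 189.7379]
```

View pics/c5.png

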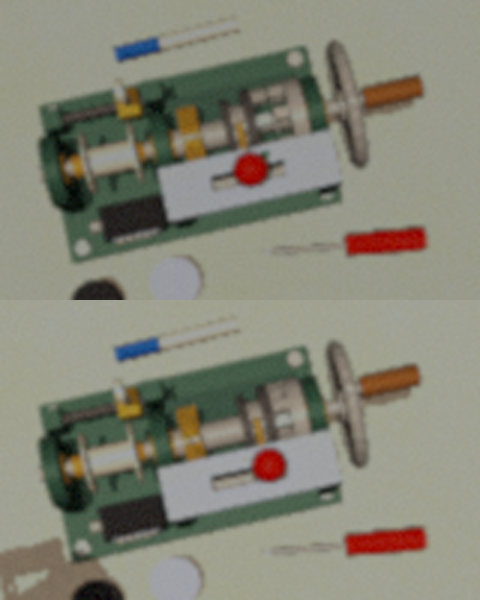

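The lower (current) picture shows the knob at the crank end of its slot, at about (269,465). That is pixel (319.5,189.7) against a prediction of (319.2,189.7) for in gear. The clutch halves are closed up, and the pen, screwdriver and bobbins look unmoved. Handing in.

```bash
python3 -c "
from rig import *
print(hand_in())"
```

```text
the job is handed in; nothing more can be done
None
```

The wire feed is in gear and the job is handed in at about 17.5 s, with the arm clear of everything. I overran slightly on the crank.

- **Knob to the dogs:** I eased it about 4.8 mm, until the dogs met and the spring was partly compressed. The push was about 8 N.
- **Rocking the crank:** I turned it about 28° one way, where it stayed free, then back until it went stiff at about 8 N. That showed the dogs had dropped in.
- **Sliding home:** The knob then slid at about 6 N with no spring load and came up solid at its stop, at 17 mm of travel. The highest push was just under 10 N.
- **Overrun on the crank:** I had sent several moves at once, so the crank went about 6–7 mm past the point where it turned stiff. I estimate that carried the feed mark about 4 mm, against the 10 mm limit. I did not measure the mark itself in a picture. I then eased the crank back within its play.

In the last picture the ball was within 0.3 pixel of the predicted in-gear position and the clutch halves were closed up. The pen, screwdriver and spare bobbins looked unmoved. That close-up did not cover the other things on the desk, but the arm stayed well clear of them.

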